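# Seat the cleaner bottle and free its push-and-turn cap

### The arm

A 6-joint arm with a two-finger parallel gripper is mounted at the origin on a cart in front of the work surface, level with it; the furniture and walls round the work are solid. World frame = base frame: x ahead of the robot, y to its left, z up, the work surface at z = 0. Lengths are in m, angles in rad, forces in N, time in s.
With the tool pointing down it reaches from about 0.275 to 0.775 m from the base axis. Payload 14.6 kg.
Tool frame: the origin (TCP) lies midway between the tips of the shut fingers; the grasp point (between the pads) lies 19 mm behind it; z points along the fingers, y is the direction in which the jaws open and shut (so a half turn about z gives the same grasp; the last joint's range is limited). The gripper opens to 85 mm and grips with 20 to 120 N. Pads are 22 mm wide; open, the fingers measure 114 mm over their backs; the gripper's body (76 mm by 85 mm) begins 54 mm behind the grasp point. The pads swing forward as they close: fully open they stand 13 mm farther back than shut.
Start: joints at [1.07, 0.263, -0.048, 1.259, 0, 1.415], TCP at [0.178, 0.494, 0.231] pointing down, gripper open.
Joint ranges: [-2.65, 2.65], [-0.89, 1.7], [-1.18, 1.37], [-2.13, 2.11], [-1.35, 1.29], [-3.14, 3.14]. Speed limits (rad/s): [1.89, 1.89, 2.57, 2.79, 3.14, 3.14].

### API

Orientations are given as a rotation vector (axis times angle).
In Python, from station import * gives the robot as it stands.
- The arm moves only by the tool step_arm, never from a script. Its argument "rows" is text: rows parted by semicolons, each of 7 numbers parted by spaces: the shift along the tool's x, y, z in mm, then the turn, a rotation vector about the tool's x, y, z in rad, then the closure, from 0 (fully open) to 1 (shut). A call has exactly 10 rows; each row is the pose to reach, as a shift and turn from the pose commanded when the call began, along the tool's axes at that moment; what a row does not reach only later rows make up. A row lasts 1/10 s, in which the tool goes at most 50 mm and 8.59 degrees, less where a joint would pass 70% of its speed; a pose out of reach is approached as far as the arm can. A call with a gripper value outside its range is refused whole. The fingers move at their own pace and stop on an object; the grip force is fixed at half the most. Time passes only in rows, so rows that repeat a pose let the fingers close, or fill a call up. It gives the time, the measured TCP pose, the force and the opening at its end, in the units of the state.
- state(): the state, without advancing time (a new reading comes with each control period).
- capture(name): name is "side" or "top" or "wrist"; returns the picture (480x640x3 uint8, red, green, blue); there is no depth.
- camera_model(name): a dict with "fovy" (degrees; the focal length in pixels is half the picture's height over the tangent of half this angle, whatever the lens; pixels are square), "cx", "cy" (the principal point, pixels), "D" ([k1, k2, p1, p2, k3] as OpenCV has them; the pictures are not rectified), "T" (4x4, takes a point from camera to world coordinates). Camera axes: x right, y down, z forward; pixel columns grow to the right and rows downward; lengths in m; the calibration is good to about 2 mm. A picture is of the moment at which its call begins: read the wrist's pose just before it. camera_model takes no time and is no camera call; for the wrist camera it gives the pose at the moment of the call.
- sign_off(): hands the job in, once; it reports no verdict.
The state is a dict: "clock": time; "qpos": joint angles; "joint_velocities": joint speeds; "tau": joint torques, N m; "eef_pos": TCP position; "ee_rot": TCP orientation; "wrist_force": force on the tool from outside, world axes, zero at the start; "wrist_torque": the same for the moment, N m; "width": finger opening in m.
Only numpy, scipy, OpenCV 4.12 (cv2) and the standard library are available. Lean on these libraries where they do the work, as an engineer would, in place of code of your own. Each camera call takes 0.05 s, during which the arm holds its last target.

### The job

The square cleaner bottle stands a little proud in its holder on the packing table: press it down by its cap until it is fully home in the holder. Then push the safety cap down, keep it pushed while twisting it anticlockwise (seen from above) until it comes free, and lift it straight up. Finish while still holding the cap in the gripper, upright and still, about 5 cm clear above the bottle's neck; leave the plain round bottle where it stands and do not bump the tape dispenser.

Things in the scene. Friction and masses are not known exactly. Their poses are not given: they have to be found in the camera images.
- cap_center (a point): Centre (half-way up, on the axis) of the grey ribbed safety cap to be grasped: 52 mm diameter, 36 mm high, about 40 g, z up. Three inner lugs lock under roofs on the bottle's neck (about 2 mm sideways play). Kept at least 5 mm down it turns anticlockwise seen from above; turned 53 to 77 degrees from its locked start (aim at 65) it lifts off. Clockwise is blocked; so is turning it unpressed.
- cap_edge (a point): Centre of the cap's open lower edge, 18 mm below cap_center. The bottle's shoulder lies 12 mm and more below this edge (4 mm when the cap is pushed down), so fingertips should stay at or above the edge.
- neck (a point): Centre of the flat top of the bottle's neck (26 mm diameter, lugs out to 41 mm); moves with the bottle, z up. With the cap locked on, cap_center lies 6.5 mm below it, and the cap's x axis points as this point's within 2 degrees; the angle between the x axes is the turn of the cap. The holder is fixed, so the neck cannot turn or shift sideways.
- bottle (a joint): How far the square white bottle (64 mm square, neck top 160.5 mm up) is pressed down into its holder, m: 0 at the start (its flange 8 mm above the holder's rim), 0.008 fully home, flange on the rim. It slides stiffly and stays: about 7 N down on the cap moves it, so the cap's spring gives first (about 15.5 mm travel for both together).
- plug (a joint): How far the spring plug in the neck (18 mm diameter) is pressed down by the cap, m: 0 at rest, about 0.0075 when the cap bottoms on the neck. It pushes the cap up with 3 N at rest, 0.8 N more per mm, 9 N at the bottom; about 15 N down on the cap holds bottle and cap firmly at their stops.
- holder: Fixed holder: dark 116 mm square base plate, 10 mm thick, with a bare metal 78 mm square socket whose rim is 55 mm above the table. Origin at the centre of its underside, on the bottle's axis; yaw varies.
- spare_center (a point): Bystander: centre (half-way up) of the plain round white bottle, 64 mm diameter, 150 mm high, standing loose with no holder. Leave it alone.
- tape_center (a point): Bystander: middle (49 mm up) of the heavy desk tape dispenser, 52 x 177 x 98 mm, long along its y. Leave it alone.

How it is judged:
By the outcome, as a careful person would: the job done as asked, in the order asked, and still so for the second after the job is handed in, while the arm keeps its last pose, push and grip.
It also fails if it takes over 40 s, if anything falls off the work surface, if the arm or the gripper's body presses on something with over 40 N, if the wrist force passes 120 N, or if a joint passes its speed limit or range.

## Working session

There is one attempt and no reset: what is moved stays moved. The work goes in short steps, Python scripts to look and compute and a tool call to move; the robot and the scene stay as the last step left them, time stands still between calls to the robot, and variables do not carry over. Pictures are saved under pics/ and viewed, and the job is handed in when it is done.

Besides the shell and the picture viewer there is one more tool, called after ">>>" as name(argument=value, ...) on one line, values as JSON. step_arm: Moves the arm, as the interface text tells. Its arguments: {"type":"object","properties":{"rows":{"type":"string"}},"required":["rows"]}

```bash
ls; mkdir -p pics
python3 - <<'E'
from station import *
import cv2
print(state())
for n in ["side","top","wrist"]:
    m=camera_model(n); print(n,m)
    cv2.imwrite(f"pics/{n}0.png",capture(n)[:,:,::-1])
E
```

```text
pics
{'clock': 0.0, 'qpos': array([ 1.06973403e+00,  2.63511191e-01, -4.89632936e-02,  1.25940747e+00,
        4.36539732e-05,  1.41549437e+00]), 'joint_velocities': array([-6.43477536e-06, -6.21723432e-05,  2.31791225e-04,  2.28871873e-04,
        9.73650464e-06,  1.19870580e-03]), 'tau': array([-4.68922790e-04, -6.37623096e+01,  3.84562182e+01,  1.35850054e-02,
       -1.69143150e-04,  1.34140114e-05]), 'eef_pos': array([0.17778194, 0.49367429, 0.23082151]), 'ee_rot': array([-5.40350368e-01, -3.09437639e+00,  1.59198091e-03]), 'wrist_force': array([-0.23470209, -0.81824231, -0.10602408]), 'wrist_torque': array([ 0.05390267,  0.02316716, -0.03665844]), 'width': 0.08561495650268233}
side {'fovy': 54.12493578038517, 'cx': 322.26374923767935, 'cy': 237.53012683830735, 'D': array([0.02882541, 0.        , 0.        , 0.        , 0.        ]), 'T': array([[-0.96380694, -0.15067928,  0.2199362 ,  0.31240481],
       [-0.26612931,  0.59282623, -0.760087  ,  0.66339831],
       [-0.01585459, -0.7911086 , -0.61147021,  0.64830174],
       [ 0.        ,  0.        ,  0.        ,  1.        ]])
[... 318 characters left out ...]
2.89850811e-02],
       [-2.72741251e-04, -1.82176655e-01, -9.83265779e-01,
         9.47379929e-01],
       [ 0.00000000e+00,  0.00000000e+00,  0.00000000e+00,
         1.00000000e+00]])}
wrist {'fovy': 58.22732854384729, 'cx': 318.46636762483274, 'cy': 239.96451497970952, 'D': array([-0.07333191,  0.        ,  0.        ,  0.        ,  0.        ]), 'T': array([[ 3.38222052e-01,  8.98164303e-01,  2.80903414e-01,
         1.04716079e-01],
       [ 9.41066001e-01, -3.22552123e-01, -1.01759076e-01,
         5.19598952e-01],
       [-7.90376856e-04,  2.98765816e-01, -9.54326130e-01,
         3.75204661e-01],
       [ 0.00000000e+00,  0.00000000e+00,  0.00000000e+00,
         1.00000000e+00]])}
```

View pics/side0.png

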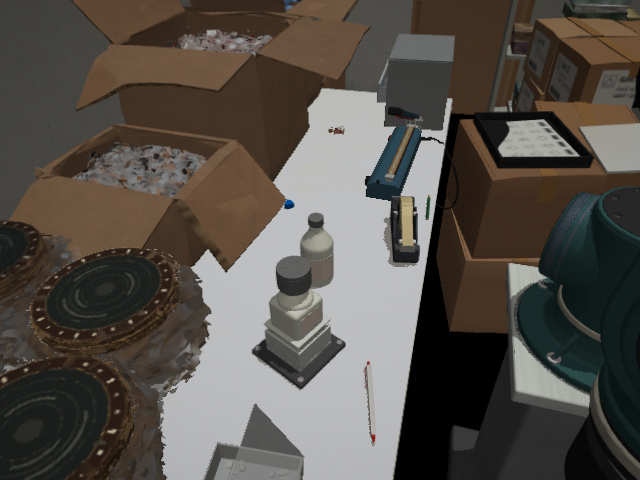

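View pics/top0.png

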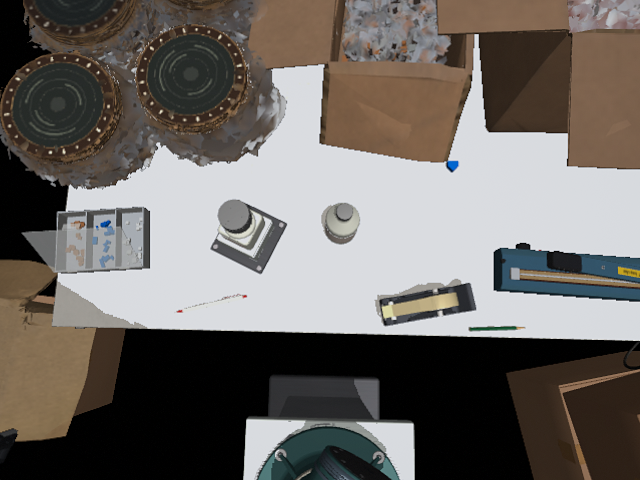

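View pics/wrist0.png

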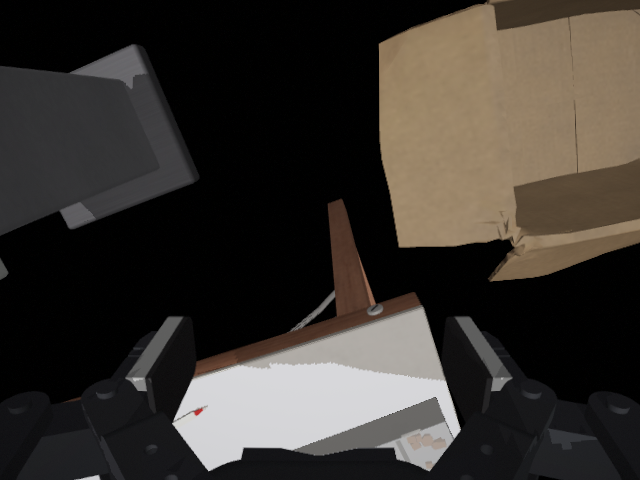

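The side and top views show the square bottle with its cap at about (293,275) and (236,216). The round bottle is at (342,220) in the top view and the tape dispenser at (425,303). The wrist view does not include the target yet.

Run:
```python
import cv2,numpy as np
a=cv2.imread('pics/side0.png')[240:400,230:370];b=cv2.imread('pics/top0.png')[180:290,190:300]
cv2.imwrite('pics/c1.png',np.hstack([cv2.resize(a,(400,457),interpolation=2),cv2.resize(b,(400,400),interpolation=2)][:1]))
cv2.imwrite('pics/c2.png',cv2.resize(b,(600,600),interpolation=2))
```

```text
(no output)
```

View pics/c1.png

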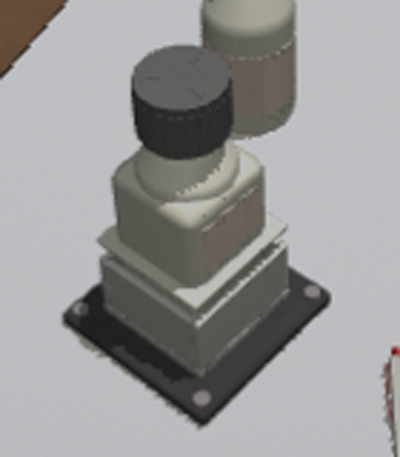

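View pics/c2.png

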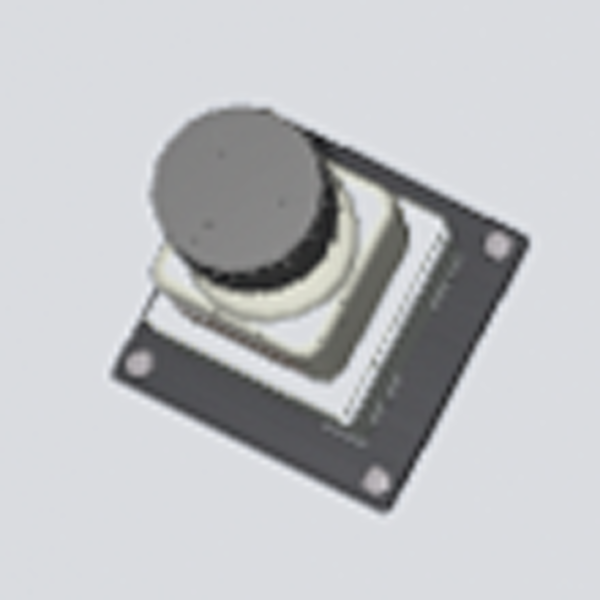

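The crops show the cap's flat grey top clearly, with dark ribs on its side. I'll segment the top disc and triangulate it.

```bash
cat > h.py <<'E'
import cv2,numpy as np
def K(m):
    f=240/np.tan(np.radians(m['fovy']/2)); return np.array([[f,0,m['cx']],[0,f,m['cy']],[0,0,1]])
def ray(m,uv):
    p=cv2.undistortPoints(np.array([[uv]],float),K(m),np.array(m['D']))[0,0]
    d=m['T'][:3,:3]@np.array([p[0],p[1],1]); return m['T'][:3,3],d/np.linalg.norm(d)
def onz(m,uv,z):
    o,d=ray(m,uv); return o+d*(z-o[2])/d[2]
def tri(rs):
    A=sum(np.eye(3)-np.outer(d,d) for o,d in rs); b=sum((np.eye(3)-np.outer(d,d))@o for o,d in rs)
    p=np.linalg.solve(A,b); return p,[np.linalg.norm((np.eye(3)-np.outer(d,d))@(p-o)) for o,d in rs]
def proj(m,P):
    Ti=np.linalg.inv(m['T']); r=cv2.Rodrigues(Ti[:3,:3])[0]
    return cv2.projectPoints(np.array(P,float).reshape(-1,1,3),r,Ti[:3,3],K(m),np.array(m['D']))[0][:,0]
def disc(img,lo,hi,seed):
    g=cv2.cvtColor(img,cv2.COLOR_BGR2GRAY)
    m=((g>=lo)&(g<=hi)).astype(np.uint8)*255
    m=cv2.morphologyEx(m,cv2.MORPH_OPEN,np.ones((3,3),np.uint8))
    n,l,s,c=cv2.connectedComponentsWithStats(m)
    k=l[seed[1],seed[0]]; mm=(l==k).astype(np.uint8)
    ct=max(cv2.findContours(mm,0,1)[0],key=len)
    hull=cv2.convexHull(ct)
    return cv2.fitEllipse(hull),s[k],mm
E
python3 - <<'E'
from h import *
from station import camera_model
a=cv2.imread('pics/side0.png');b=cv2.imread('pics/top0.png')
ga=cv2.cvtColor(a,6);gb=cv2.cvtColor(b,6)
print(ga[252:300:3,293]);print(gb[195:245:3,235]);print(ga[270,270:320:3])
for lo,hi in [(70,115),(75,120)]:
  try: print('side',disc(a,lo,hi,(293,266))[:2])
  except Exception as e: print(e)
for lo,hi in [(85,160),(100,150)]: print('top',disc(b,lo,hi,(234,213))[:2])
E
```

```text
[191 165  96  97  96  95  97  97  96  46  46  45  44  45  45 125]
[220 214 129 130 131 131 132 133 134 135 135 134  45 191 173 174 125]
[190 190  74  97  96  97  97  97  96  97  96  98  96  72  93  94  93]
side (((310.005615234375, 265.7794494628906), (42.19773864746094, 65.82877349853516), 84.628173828125), array([ 276,  246,   57,   41, 1457], dtype=int32))
side (((309.3329772949219, 265.6650695800781), (44.97905731201172, 64.25288391113281), 82.69400787353516), array([ 276,  245,   57,   44, 1483], dtype=int32))
top (((233.09689331054688, 214.2891845703125), (29.722272872924805, 31.752685546875), 53.62406539916992), array([218, 200,  31,  30, 745], dtype=int32))
top (((233.0730743408203, 214.2733612060547), (29.484912872314453, 30.899181365966797), 52.62541961669922), array([218, 200,  31,  30, 729], dtype=int32))
```

```bash
cat > m1.py <<'E'
from h import *
from station import camera_model
a=cv2.imread('pics/side0.png').copy();b=cv2.imread('pics/top0.png')
a[:,310:]=255; 
sa,_,_=disc(a,80,110,(293,266)); sb,_,_=disc(b,100,150,(234,213))
S=camera_model('side');T=camera_model('top')
p,e=tri([ray(S,sa[0]),ray(T,sb[0])]); print(sa,sb,p,e)
for c,m,uv in (('s',S,sa),('t',T,sb)):
    o,d=ray(m,uv[0]); print(c,'diam px pred', 52e-3*K(m)[0,0]/np.linalg.norm(p-o), uv[1], onz(m,uv[0],.178))
# base plate corners top view (z=.010)
def crop(u): return (190+u[0]*110/600-.5,180+u[1]*110/600-.5)
cs=[onz(T,crop(u),.010) for u in [(113,377),(388,515),(530,241)]]; print(np.round(cs,4))
print(np.linalg.norm(cs[0]-cs[1]),np.linalg.norm(cs[1]-cs[2]),'centre',(cs[0]+cs[2])/2)
for i,j in((0,1),(1,2)): d=cs[j]-cs[i];print(np.degrees(np.arctan2(d[1],d[0])))
#spare cap top, tape
print('spare',onz(T,(342,213),.15), 'tape', onz(T,(383,310),.05),onz(T,(468,297),.05))
E
python3 m1.py
```

```text
((296.3540954589844, 263.72637939453125), (25.404144287109375, 40.256404876708984), 64.7993392944336) ((233.0730743408203, 214.2733612060547), (29.484912872314453, 30.899181365966797), 52.62541961669922) [0.49856095 0.16854247 0.1938213 ] [np.float64(0.002276565688533919), np.float64(0.00227656568853387)]
s diam px pred 35.03654178358915 (25.404144287109375, 40.256404876708984) [0.50253882 0.15168161 0.178     ]
t diam px pred 31.32694644532208 (29.484912872314453, 30.899181365966797) [0.50471685 0.17186633 0.178     ]
[[0.4735 0.2448 0.01  ]
 [0.4252 0.1415 0.01  ]
 [0.5286 0.0935 0.01  ]]
0.11413451818448682 0.11397878148706 centre [0.50105389 0.16916352 0.01      ]
-115.07882105954305
-24.880033251116156
spare [ 0.5184909 -0.0111169  0.15     ] tape [ 0.35850039 -0.09576945  0.05      ] [ 0.38683029 -0.25568923  0.05      ]
```

```bash
sed -i 's/a\[:,310:\]=255; /a[:,309:]=255; a[277:,:]=np.where(np.arange(640)[None,:,None]>306,255,a[277:,:]); a[:258]=np.where(np.arange(640)[None,:,None]>305,255,a[:258])/; s/disc(a,80,110/disc(a,88,104/' m1.py; python3 m1.py | head -4
python3 - <<'E'
import sys;sys.path.insert(0,'.')
from h import *
a=cv2.imread('pics/side0.png');print(cv2.cvtColor(a,6)[254:282:2,272:316:2])
E
```

```text
((293.473388671875, 266.4131774902344), (21.856433868408203, 34.287479400634766), 81.83187866210938) ((233.0730743408203, 214.2733612060547), (29.484912872314453, 30.899181365966797), 52.62541961669922) [0.50140465 0.16979284 0.18844351] [np.float64(0.0007674214629838222), np.float64(0.0007674214629838752)]
s diam px pred 34.866670416758744 (21.856433868408203, 34.287479400634766) [0.5048626  0.15869849 0.178     ]
t diam px pred 31.089159027610737 (29.484912872314453, 30.899181365966797) [0.50471685 0.17186633 0.178     ]
[[0.4735 0.2448 0.01  ]
[[191 191 190 190 191 191 190 190 191 191 191 190 190 190 143  84  83  87
   90  92  95  95]
 [190 190 190 190 191 191 191 179 140 103  99  98  98 107 110  80  82  87
   90  92  95  94]
 [191 190 191 191 190 140  98  97  96  95  96  95  96  96  87  96  95  92
   89  92  93  95]
 [191 191 190 191 117  95  95  96  96  96  95  96  96  92  96  97  97  97
   91  99  95 118]
 [190 190 190 116  95  96  96  96  96  95  95  95  93  95  95  95  95  96
   96  91  93  94]
 [190 190 173  95  95  96  96  95  96  95  96  96  96  96  95  96  95  96
   96  92  93  93]
 [191 191 116  95  96  95  95  96  95  95  95  95  95  95  95  96  96  96
   96  97  94  93]
 [191 190  75  92  96  95  95  96  96  97  97  96  96  95  96  96  97  96
   96  53  93  93]
 [191 191  74  96  97  96  96  96  97  96  96  96  96  96  96  97  97  96
   93  54  93  94]
 [190 191  37  96  96  97  96  97  97  96  96  96  95  86  96  97  96  96
   40  57  93  94]
 [191 190  73  44  94  96  97  97  96  97  96  97  95  96  85  96  98  49
   55  46  93  95]
 [191 191  97  41  39  68  96  96  96  96  96  96  96  96  98  79  46  47
   46  46  93  94]
 [191 190 105  39  48  39  43  45  54  68  73  74  50  49  45  49  46  43
   43  47  93  94]
 [191 191 136  39  39  42  47  52  45  45  44  44  49  47  52  47  46  45
   44  42  94  94]]
```

Cap top triangulates to (0.501, 0.170, 0.188), with 0.8 mm ray misfit. That agrees with the holder plate centre (0.501, 0.169) and the plate side (114 mm against 116 mm). It puts the cap centre at z≈0.171. Next I'll compute the shift to hover over it.

```bash
cat > go.py <<'E'
import sys,numpy as np
from station import state
from scipy.spatial.transform import Rotation as R
s=state();r=R.from_rotvec(s['ee_rot'])
t=np.array([float(v) for v in sys.argv[1:4]])
print('shift mm',r.inv().apply(t-s['eef_pos'])*1000)
print('R',r.as_matrix().round(4).tolist(),'q',s['qpos'].round(3),'F',s['wrist_force'].round(2),'M',s['wrist_torque'].round(2),s['clock'],s['width'],s['eef_pos'])
E
python3 go.py .501 .1695 .245
```

```text
shift mm [-413.92233685 -195.54622733  -13.96072562]
R [[-0.9408, 0.3389, -0.0004], [0.3389, 0.9408, -0.0007], [0.0001, -0.0008, -1.0]] q [ 1.07   0.263 -0.049  1.259  0.     1.415] F [-0.09 -0.21 -0.04] M [ 0.06 -0.02 -0.  ] 0.15 0.08539798058663452 [0.17784684 0.49375184 0.23093893]
```

>>> step_arm(rows="-35 -15 -14 0 0 0 0; -75 -35 -14 0 0 0 0; -115 -55 -14 0 0 0 0; -155 -75 -14 0 0 0 0; -195 -95 -14 0 0 0 0; -235 -115 -14 0 0 0 0; -275 -135 -14 0 0 0 0; -315 -150 -14 0 0 0 0; -350 -165 -14 0 0 0 0; -370 -175 -14 0 0 0 0")

```text
clock: 1.15
eef_pos: [0.4685, 0.2019, 0.2449]
ee_rot: [-0.543, -3.094, 0.001]
wrist_force: [-0.4, -0.0, 0.3]
width: 0.0855
```

```bash
python3 - <<'E'
from h import *
from station import *
m=camera_model('wrist'); im=capture('wrist')[:,:,::-1].copy(); cv2.imwrite('pics/w1.png',im)
p=[.5012,.1695,.189]
for q in (p,[.5014,.1698,.189]): print(proj(m,[q]))
E
python3 go.py .501 .1695 .245
```

```text
[[282.85859228 342.27165995]]
[[283.52456467 342.41626813]]
shift mm [-39.99925166 -18.63070664  -0.27009239]
R [[-0.9399, 0.3415, 0.0001], [0.3415, 0.9399, -0.001], [-0.0004, -0.0009, -1.0]] q [ 2.450e-01  2.350e-01 -5.100e-02  1.285e+00 -1.000e-03  5.930e-01] F [ 0.47 -2.44 -1.82] M [-0.08 -0.05 -0.08] 1.2 0.08536376973803021 [0.46976862 0.2006709  0.24469628]
```

View pics/w1.png

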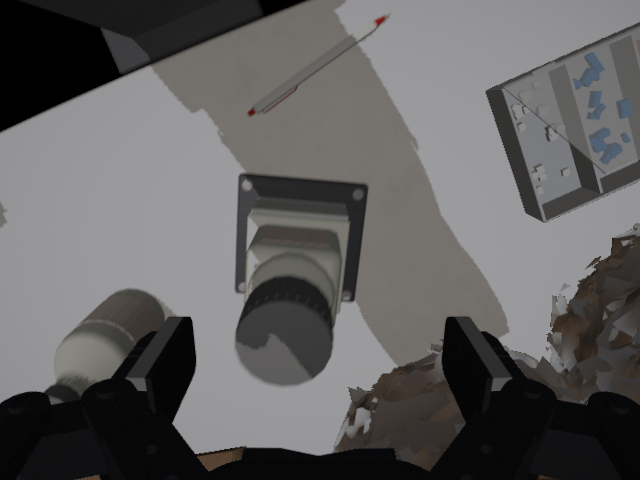

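The wrist view shows the cap disc centred at about (284,344), against a projected (283,342), so the estimate holds to about 1 mm. I'll centre over it and go partway down.

>>> step_arm(rows="-20 -9 0 0 0 0 0; -40 -18 0 0 0 0 0; -44 -20.5 0 0 0 0 0; -44 -20.5 15 0 0 0 0; -44 -20.5 30 0 0 0 0; -44 -20.5 40 0 0 0 0; -44 -20.5 40 0 0 0 0; -44 -20.5 40 0 0 0 0; -44 -20.5 40 0 0 0 0; -44 -20.5 40 0 0 0 0")

```text
clock: 2.2
eef_pos: [0.5014, 0.1698, 0.2059]
ee_rot: [0.54, 3.094, 0.001]
wrist_force: [-0.2, -0.6, 0.1]
width: 0.0854
```

```bash
python3 - <<'E'
from h import *
from station import *
m=camera_model('wrist'); im=capture('wrist')[:,:,::-1].copy(); cv2.imwrite('pics/w2.png',im)
print(proj(m,[[.5012,.1696,.189]]))
cv2.imwrite('pics/s2.png',capture('side')[150:390,180:500,::-1])
E
python3 go.py .5012 .1696 .157
```

```text
[[318.98704468 302.5460225 ]]
shift mm [ 0.1013462  -0.17508872 48.60542803]
R [[-0.9408, 0.339, 0.0005], [0.339, 0.9408, 0.0002], [-0.0004, 0.0003, -1.0]] q [ 0.172  0.279 -0.096  1.195  0.     0.518] F [-0.04 -0.01  0.51] M [-0.04 -0.03 -0.02] 2.3 0.08539193838454122 [0.50133017 0.16972307 0.20560552]
```

View pics/w2.png

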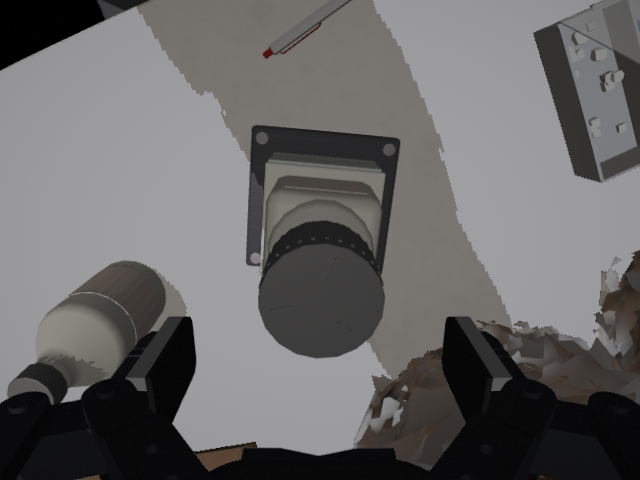

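View pics/s2.png

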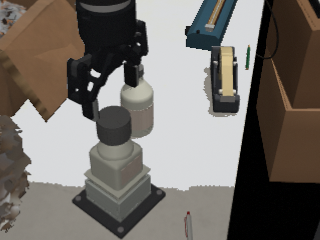

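The wrist view shows the cap centred between the jaws at about (321,301), within 0.5 mm of the prediction. I'll go down 52 mm so the tips stay just above the cap edge, then close.

>>> step_arm(rows="0 0 15 0 0 0 0; 0 0 30 0 0 0 0; 0 0 45 0 0 0 0; 0 0 52 0 0 0 0; 0 0 52 0 0 0 0; 0 0 52 0 0 0 0.2; 0 0 52 0 0 0 0.5; 0 0 52 0 0 0 0.8; 0 0 52 0 0 0 1; 0 0 52 0 0 0 1")

```text
clock: 3.3
eef_pos: [0.5018, 0.17, 0.1538]
ee_rot: [0.54, 3.093, 0.001]
wrist_force: [2.1, 3.2, 4.7]
width: 0.0513
```

>>> step_arm(rows="0 0 0 0 0 0 1; 0 0 0 0 0 0 1; 0 0 0 0 0 0 1; 0 0 0 0 0 0 1; 0 0 0 0 0 0 1; 0 0 0 0 0 0 1; 0 0 0 0 0 0 1; 0 0 0 0 0 0 1; 0 0 0 0 0 0 1; 0 0 0 0 0 0 1")

```text
clock: 4.3
eef_pos: [0.5017, 0.1699, 0.1537]
ee_rot: [0.54, 3.094, 0.001]
wrist_force: [2.5, 2.3, 4.9]
width: 0.0512
```

```bash
python3 - <<'E'
from h import *
from station import *
im=capture('wrist')[:,:,::-1].copy(); cv2.imwrite('pics/w3.png',im)
cv2.imwrite('pics/s3.png',cv2.resize(capture('side')[200:380,220:400,::-1],(600,600)))
E
python3 go.py .5012 .1696 .157
```

```text
shift mm [ 0.35920335 -0.4481457  -3.2958577 ]
R [[-0.9408, 0.3389, 0.0012], [0.3389, 0.9408, 0.0006], [-0.001, 0.0009, -1.0]] q [ 0.172  0.306 -0.202  1.061  0.     0.518] F [1.95 3.87 5.58] M [ 0.68 -0.5   0.01] 4.4 0.05102395831187713 [0.50169391 0.16990173 0.15370492]
```

View pics/s3.png

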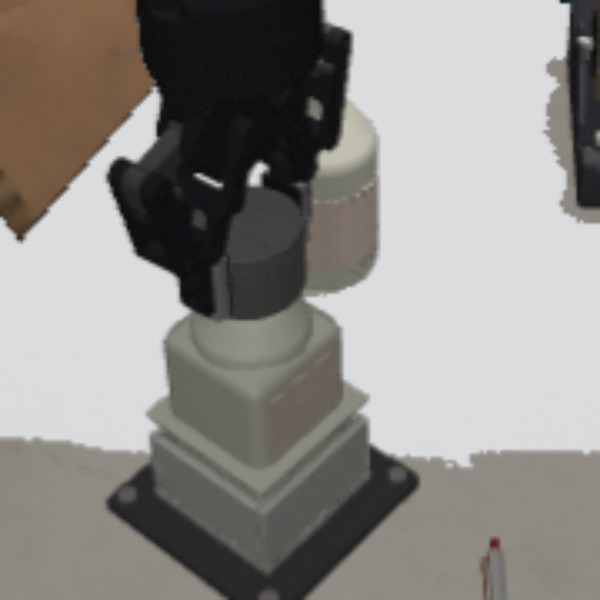

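View pics/w3.png

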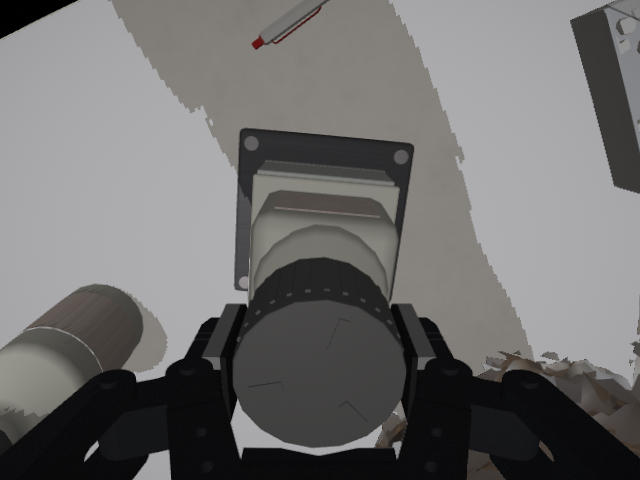

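Both views show the cap gripped at 51 mm opening with the fingertips at about the cap's lower edge, and the flange still proud of the rim. Now I press down.

>>> step_arm(rows="0 0 1 0 0 0 1; 0 0 2.5 0 0 0 1; 0 0 4 0 0 0 1; 0 0 5.5 0 0 0 1; 0 0 7 0 0 0 1; 0 0 8.5 0 0 0 1; 0 0 10 0 0 0 1; 0 0 11 0 0 0 1; 0 0 12 0 0 0 1; 0 0 12 0 0 0 1")

```text
clock: 5.4
eef_pos: [0.5017, 0.1699, 0.1417]
ee_rot: [0.54, 3.094, 0.001]
wrist_force: [2.2, 4.1, 6.4]
width: 0.0513
```

>>> step_arm(rows="0 0 0.5 0 0 0 1; 0 0 1 0 0 0 1; 0 0 1.5 0 0 0 1; 0 0 2 0 0 0 1; 0 0 2.5 0 0 0 1; 0 0 3 0 0 0 1; 0 0 3.5 0 0 0 1; 0 0 3.5 0 0 0 1; 0 0 3.5 0 0 0 1; 0 0 3.5 0 0 0 1")

```text
clock: 6.4
eef_pos: [0.5019, 0.17, 0.1391]
ee_rot: [0.54, 3.093, 0.002]
wrist_force: [-1.6, 2.6, 17.8]
width: 0.0514
```

```bash
python3 - <<'E'
from h import *
from station import *
cv2.imwrite('pics/w4.png',capture('wrist')[:,:,::-1])
cv2.imwrite('pics/s4.png',cv2.resize(capture('side')[240:380,230:370,::-1],(600,600),interpolation=2))
E
python3 go.py .5012 .1696 .157
```

```text
shift mm [  0.44367328  -0.51361626 -17.9521775 ]
R [[-0.9409, 0.3388, 0.0023], [0.3388, 0.9409, 0.0007], [-0.0019, 0.0015, -1.0]] q [ 0.172  0.315 -0.231  1.023  0.     0.518] F [-1.45  3.1  18.26] M [0.57 0.26 0.08] 6.5 0.05092611399654256 [0.50183243 0.16994596 0.13904947]
```

View pics/s4.png

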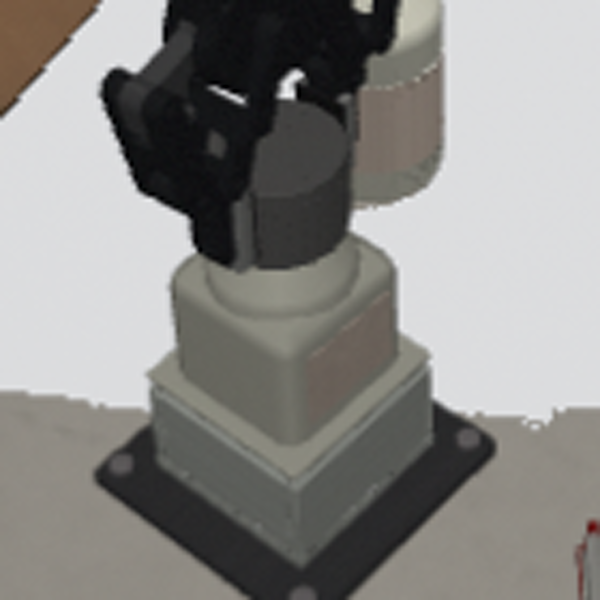

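View pics/w4.png

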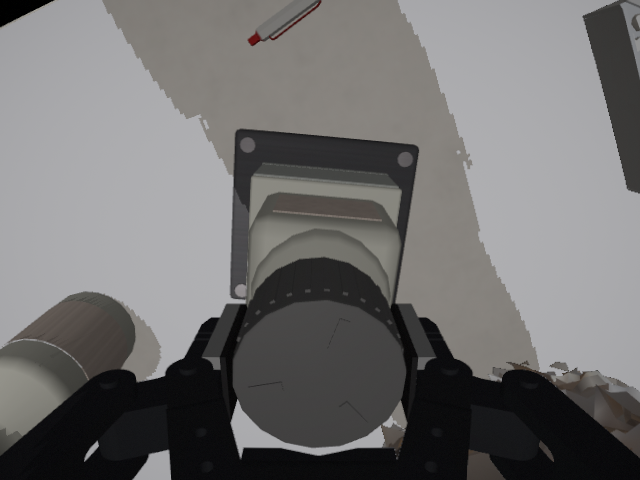

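The side view shows the flange sitting flush on the socket rim. The wrist view shows the cap unmoved in the pads, so there was no slip. The force is 18 N against a hard stop. Now I twist anticlockwise, which is negative about the tool's z axis, with the push kept on.

>>> step_arm(rows="0 0 0.2 0 0 -0.03 1; 0 0 0.2 0 0 -0.08 1; 0 0 0.2 0 0 -0.14 1; 0 0 0.2 0 0 -0.20 1; 0 0 0.2 0 0 -0.26 1; 0 0 0.2 0 0 -0.32 1; 0 0 0.2 0 0 -0.38 1; 0 0 0.2 0 0 -0.44 1; 0 0 0.2 0 0 -0.5 1; 0 0 0.2 0 0 -0.5 1")

```text
clock: 7.5
eef_pos: [0.5024, 0.1697, 0.139]
ee_rot: [-0.245, 3.129, -0.0]
wrist_force: [0.5, 0.2, 18.6]
width: 0.0511
```

```bash
python3 - <<'E'
from h import *
from station import *
cv2.imwrite('pics/w5.png',capture('wrist')[:,:,::-1])
E
python3 go.py .5012 .1696 .157
```

```text
shift mm [  1.12016308   0.06820104 -17.92478736]
R [[-0.9881, -0.154, 0.0034], [-0.154, 0.9881, 0.0002], [-0.0034, -0.0003, -1.0]] q [ 0.172  0.315 -0.231  1.022 -0.     0.018] F [ 1.52  0.83 18.88] M [ 0.17 -0.14  0.07] 7.55 0.051352846176442715 [0.50237806 0.16970948 0.13907913]
```

View pics/w5.png

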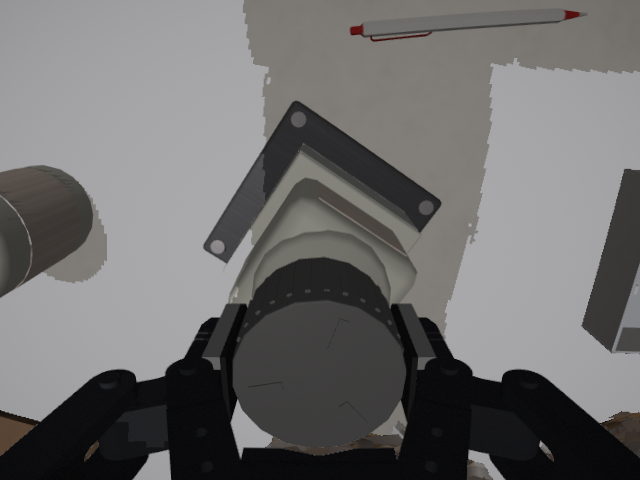

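The marks on the cap stay fixed relative to the jaws, so the cap turns with the gripper: 0.5 rad so far, with the push steady at 18.6 N. I'll finish to 65°.

>>> step_arm(rows="0 0 0 0 0 -0.07 1; 0 0 0 0 0 -0.14 1; 0 0 0 0 0 -0.21 1; 0 0 0 0 0 -0.28 1; 0 0 0 0 0 -0.35 1; 0 0 0 0 0 -0.42 1; 0 0 0 0 0 -0.49 1; 0 0 0 0 0 -0.56 1; 0 0 0 0 0 -0.635 1; 0 0 0 0 0 -0.635 1")

```text
clock: 8.55
eef_pos: [0.5023, 0.1698, 0.139]
ee_rot: [-1.21, 2.896, -0.001]
wrist_force: [0.7, 1.0, 18.3]
width: 0.0514
```

```bash
python3 - <<'E'
from h import *
from station import *
cv2.imwrite('pics/w6.png',capture('wrist')[:,:,::-1])
E
python3 go.py .5012 .1696 .157
```

```text
shift mm [  0.86937237   0.65952881 -17.94681269]
R [[-0.7039, -0.7103, 0.0033], [-0.7103, 0.7039, 0.0003], [-0.0025, -0.0021, -1.0]] q [ 0.172  0.315 -0.231  1.022 -0.    -0.618] F [ 1.09  0.71 19.3 ] M [ 0.2  -0.06  0.06] 8.6 0.05118049822386503 [0.50233936 0.1697583  0.13905688]
```

View pics/w6.png

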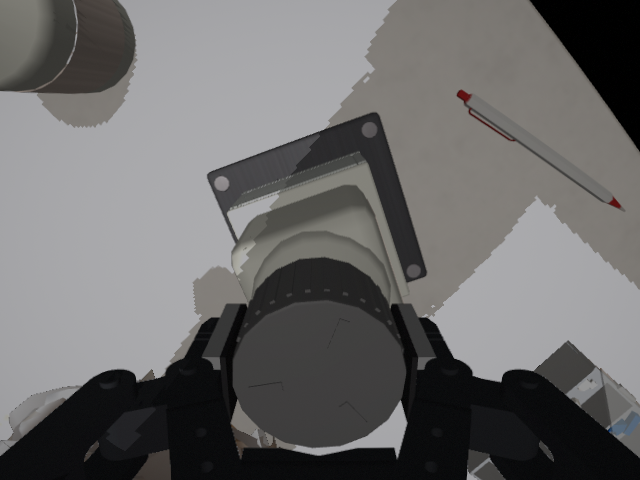

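The turn is complete: yaw changed by 1.135 rad (65°) and the cap has not slipped. Now a slow first lift to check that it is free.

>>> step_arm(rows="0 0 -1 0 0 0 1; 0 0 -2.5 0 0 0 1; 0 0 -4 0 0 0 1; 0 0 -5.5 0 0 0 1; 0 0 -7 0 0 0 1; 0 0 -8.5 0 0 0 1; 0 0 -10 0 0 0 1; 0 0 -11 0 0 0 1; 0 0 -12 0 0 0 1; 0 0 -12 0 0 0 1")

```text
clock: 9.6
eef_pos: [0.501, 0.1696, 0.1495]
ee_rot: [1.208, -2.9, -0.0]
wrist_force: [-0.2, -0.2, -0.2]
width: 0.0509
```

It has risen 10.5 mm with no force, past the 7.5 mm lock travel, so the cap is free. I'll lift the rest of the way.

>>> step_arm(rows="0 0 -6 0 0 0 1; 0 0 -14 0 0 0 1; 0 0 -22 0 0 0 1; 0 0 -30 0 0 0 1; 0 0 -40 0 0 0 1; 0 0 -50 0 0 0 1; 0 0 -60 0 0 0 1; 0 0 -67 0 0 0 1; 0 0 -71 0 0 0 1; 0 0 -71 0 0 0 1")

```text
clock: 10.6
eef_pos: [0.5014, 0.1697, 0.221]
ee_rot: [-1.208, 2.9, -0.0]
wrist_force: [0.5, -0.3, 0.1]
width: 0.0511
```

>>> step_arm(rows="0 0 0 0 0 0 1; 0 0 0 0 0 0 1; 0 0 0 0 0 0 1; 0 0 0 0 0 0 1; 0 0 0 0 0 0 1; 0 0 0 0 0 0 1; 0 0 0 0 0 0 1; 0 0 0 0 0 0 1; 0 0 0 0 0 0 1; 0 0 0 0 0 0 1")

```text
clock: 11.6
eef_pos: [0.5012, 0.1697, 0.2206]
ee_rot: [-1.208, 2.9, 0.0]
wrist_force: [-0.2, 0.0, 0.3]
width: 0.0509
```

```bash
python3 - <<'E'
from h import *
from station import *
cv2.imwrite('pics/w7.png',capture('wrist')[:,:,::-1])
cv2.imwrite('pics/s7.png',cv2.resize(capture('side')[190:390,210:410,::-1],(600,600),interpolation=2))
E
python3 go.py .5012 .1696 .2206
```

```text
shift mm [ 0.02579835 -0.06946771 -0.01828284]
R [[-0.7044, -0.7098, -0.0], [-0.7098, 0.7044, -0.0], [0.0, 0.0, -1.0]] q [ 0.172  0.274 -0.063  1.235 -0.    -0.617] F [ 0.45  0.83 -0.48] M [ 0.02 -0.02  0.  ] 11.7 0.05109717555757089 [0.50116886 0.16966724 0.22058172]
```

View pics/s7.png

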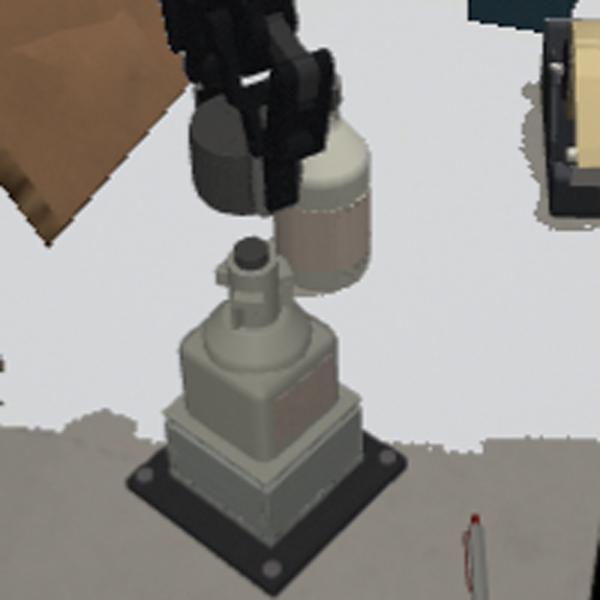

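View pics/w7.png

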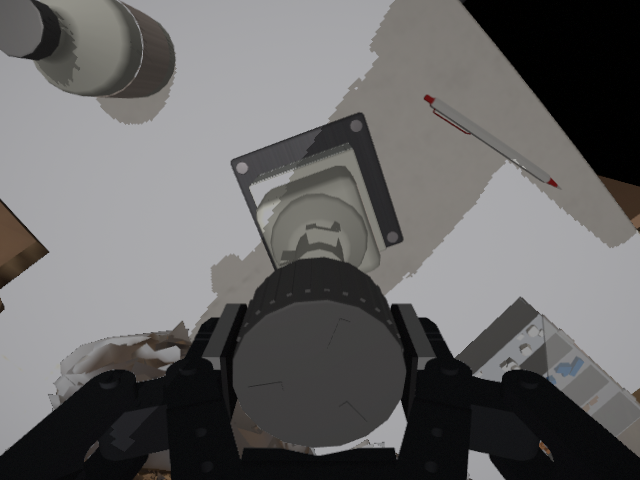

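The side view shows the cap held upright above the bare neck, with the flange still flush on the rim and the round bottle and dispenser undisturbed. The cap edge is at about 0.220 and the neck top at about 0.170, so clearance is about 50 mm. I'm handing it in.

```bash
python3 -c "
from station import *
print(sign_off())"
```

```text
the job is handed in; nothing more can be done
None
```

The job is done and handed in at about 11.7 s of the 40 s allowed. The bottle is fully home in its holder, and the cap is off and held about 5 cm above the neck.

- **Pressing:** I gripped the cap at 51 mm opening and pressed it down about 14.6 mm, until about 18 N built up against the stops. The side view then showed the flange flush on the holder's rim. You gave about 15.5 mm for both travels together; the missing 1 mm or so is probably because the cap was already slightly pressed when the fingers closed (about 5 N showed then).
- **Twisting:** I turned the cap 1.135 rad (65°) anticlockwise with the push kept at 18–19 N. The marks on the cap stayed fixed in the jaws, so it did not slip.
- **Lifting:** It came up with no vertical load, so it was free.

At the last check the tool was upright and still, with under 1 N on the wrist. By my calculation the cap's lower edge is about 50 mm above the neck top. The flange was still on the rim, and the round bottle and tape dispenser looked undisturbed in the picture.

No checks failed. My first fit of the cap in the side view was wrong, because the mask ran into the round bottle behind it. I corrected that before moving the arm.

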